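# Check-weigh a counted row of tablets

### The job

The four tablets lined up in the trough of the counting tray have been counted out and their weight must be checked. First tare the balance by pressing its tare key with the empty cup standing on the pan; then take the counting tray by its handle and tip only that row out of the spout into the cup, while the uncounted tablets stay behind the ridge and lip in the tray. Set the tray back down flat on the bench, with the cup still standing on the pan; the tablets may not be touched with the fingers, and the other things on the bench are to be left where they are.

Things in the scene. Friction and masses are not known exactly. Their poses are not given: they have to be found in the camera images.
- balance: White top-loading laboratory balance, 280 (its x) x 205 (its y) x 83 mm high, fixed to the bench. Origin: centre of its underside at bench level; z up, its front with display and keys faces its -x. The housing behind the display is 62 mm high, the front shelf with the keys 36 mm. It may stand on either side of the robot, the tray on the other.
- pan (a point): Centre of the top face of the balance's fixed round steel pan (150 mm diameter, 83 mm above the bench, 45 mm behind the balance's origin).
- tare_top (a point): Centre of the top of the tare key at rest: the one large raised bar key (46 mm along the balance's y, 24 mm along its x) in the middle of the front shelf, its top 45 mm above the bench, standing 9 mm above the shelf. It moves with the key. The small flat keys beside it do not move.
- tare (a joint): Travel of the tare key straight down: 0 at rest, 0.004 m fully down; springs back when let go. It begins to move at about 1.2 N and is fully down at 4 N; it registers from 0.0025.
- cup: Empty open aluminium weighing cup standing loose on the pan, 150 g. Origin: centre of its underside, z up. 56 mm high, outer diameter 86 mm at the foot and 92 mm at the rim, wall 3 mm, inner floor 4 mm above its origin. Round, so its yaw does not matter.
- cup_rim (a point): Centre of the cup's mouth, at rim height (56 mm above its underside).
- tray: Loose steel counting tray, 260 g. Origin: centre of the pan's underside; z up; +x from handle to spout end. Pan 156 x 121 mm, floor at z = 3 mm, walls 23 mm high. A ridge along x at y = +22 mm (19 mm high) parts the trough (+y side, 34 mm wide, centre line y = +40.5, open only at its +x end) from the compartment of the uncounted tablets, which the front lip closes at +x. Tablets begin to slide at 13 to 19 degrees.
- grip (a point): Middle of the tray's black handle, a straight bar along the tray's x: 60 mm long (tray x = -148 to -88 mm), 18 mm wide (along the tray's y), 24 mm high, from 12 to 36 mm above the bench; a bracket 34 mm wide joins it to the tray's end wall at x = -91 to -77 mm; this point is 24 mm above the tray's underside at x = -118 mm, y = 0. Same axes as the tray.
- mouth (a point): Floor of the spout at its very tip, in the middle of its width (tray x = +98, y = +40.5, z = +3 mm). The spout runs out 20 mm past the front lip; its side walls are 16 mm high. Same axes as the tray.
- row1: Counted tablet 1 of 4, in the trough. White, smooth and slippery, round, 28 mm diameter, 10 mm thick, 11 g. Origin: its centre; z along its short axis.
- row2: Counted tablet 2 of 4, in the trough. White, smooth and slippery, round, 28 mm diameter, 10 mm thick, 11 g. Origin: its centre; z along its short axis.
- row3: Counted tablet 3 of 4, in the trough. White, smooth and slippery, round, 28 mm diameter, 10 mm thick, 11 g. Origin: its centre; z along its short axis.
- row4: Counted tablet 4 of 4, in the trough. White, smooth and slippery, round, 28 mm diameter, 10 mm thick, 11 g. Origin: its centre; z along its short axis.
- rest1: Uncounted tablet 1 of 4, same kind, loose on the tray's floor behind the ridge. Origin: its centre.
- rest2: Uncounted tablet 2 of 4, same kind, loose on the tray's floor behind the ridge. Origin: its centre.
- rest3: Uncounted tablet 3 of 4, same kind, loose on the tray's floor behind the ridge. Origin: its centre.
- rest4: Uncounted tablet 4 of 4, same kind, loose on the tray's floor behind the ridge. Origin: its centre.
- stock_jar: Bystander: amber jar with white cap, 80 mm diameter, 115 mm high, loose. Origin: centre of its underside.
- spatula: Bystander: narrow steel counting spatula with black handle lying loose on the bench, 200 mm long along its x (-115 to +85 mm), 19 mm wide. Origin on the bench.
- ointment_jar: Bystander: small lidded ointment jar, 58 mm diameter, 44 mm high, loose. Origin: centre of its underside.
- mortar: Bystander: white mortar, 110 mm diameter, 62 mm high, the pestle leaning out of it to about 106 mm; loose. Origin: centre of its underside.

How it is judged (in metres and radians):
On the way, in this order (a step that is already met when the one before it is completed fails the run):
1. the tare key is pressed while all four counted tablets are still in the tray (value of joint tare above 0.0025 m and distance between each of row1, row2, row3, row4 and tray below 0.12 m), for 0.05 s.
2. all four counted tablets are in the cup (horizontal distance between each of row1, row2, row3, row4 and cup below 0.042 m and z of row1 in the frame of cup between 0.004 and 0.054 m and z of row2 in the frame of cup between 0.004 and 0.054 m and z of row3 in the frame of cup between 0.004 and 0.054 m and z of row4 in the frame of cup between 0.004 and 0.054 m), for 0.2 s.
At the end, for the whole second after the job is handed in: Row of four in the cup (within 42 mm of its axis, below the rim); cup upright (0.06 rad) on the pan, within 35 mm of its centre; the other four still behind the ridge in the tray; tray flat on the bench (5 mm, 0.05 rad); tare key up; all at rest (all of step 2 and y of rest1 in the frame of tray between -0.058 and 0.012 m and x of rest1 in the frame of tray between -0.075 and 0.075 m and z of each of rest1, rest2, rest3, rest4 in the frame of tray below 0.022 m and y of rest2 in the frame of tray between -0.058 and 0.012 m and x of rest2 in the frame of tray between -0.075 and 0.075 m and y of rest3 in the frame of tray between -0.058 and 0.012 m and x of rest3 in the frame of tray between -0.075 and 0.075 m and y of rest4 in the frame of tray between -0.058 and 0.012 m and x of rest4 in the frame of tray between -0.075 and 0.075 m and horizontal distance between cup and pan below 0.035 m and angle between cup's own z axis and vertical below 0.06 rad and height (world z) of cup above 0.078 m and linear speed of each of cup, tray, row1, row2, row3, row4, rest1, rest2, rest3, rest4 below 0.02 m/s and height (world z) of tray between -0.005 and 0.005 m and angle between tray's own z axis and vertical below 0.05 rad and value of joint tare below 0.001 m); the robot touches nothing.
It fails at once if the fingers touch a tablet (contact force between the fingers and row1 above 0.3 N or contact force between the fingers and row2 above 0.3 N or contact force between the fingers and row3 above 0.3 N or contact force between the fingers and row4 above 0.3 N or contact force between the fingers and rest1 above 0.3 N or contact force between the fingers and rest2 above 0.3 N or contact force between the fingers and rest3 above 0.3 N or contact force between the fingers and rest4 above 0.3 N).
It fails at once if an uncounted tablet leaves the tray (distance between any of rest1, rest2, rest3, rest4 and tray above 0.115 m).
It fails at once if the cup is knocked over or lifted off the pan (angle between cup's own z axis and vertical above 0.35 rad or height (world z) of cup above 0.11 m or height (world z) of cup below 0.07 m).
It fails at once if the stock jar, spatula, ointment jar or mortar is moved more than 25 mm (distance of any of stock_jar, spatula, ointment_jar, mortar from where it was at the start of the episode above 0.025 m).
It also fails if it takes over 69 s, if anything falls off the work surface, if the arm or the gripper's body presses on something with over 40 N, if the wrist force passes 120 N, or if a joint passes its speed limit or range.

### The arm

A 6-joint arm with a two-finger parallel gripper is mounted at the origin on the work surface. World frame = base frame: x ahead of the robot, y to its left, z up, the work surface at z = 0. Lengths are in m, angles in degrees, forces in N, time in s.
With the tool pointing down it reaches from about 0.275 to 0.725 m from the base axis. Payload 15.9 kg.
Tool frame: the origin (TCP) lies between the finger pads; the fingertips stand bot.finger_overhang ahead of it and the grasp point (between the pads) lies 8 mm behind it (bot.finger_overhang is the distance from the TCP to the fingertips, in m); z points along the fingers, y is the direction in which the jaws open and shut (so a half turn about z gives the same grasp; the last joint's range is limited). The gripper opens to 85 mm and grips with 20 to 120 N. Pads are 22 mm wide; open, the fingers measure 114 mm over their backs; the gripper's body (76 mm by 85 mm) begins 54 mm behind the grasp point. The pads swing forward as they close: fully open they stand 13 mm farther back than shut.
Start: joints at [72.078, 12.198, -1.971, 75.831, 0, 90], TCP at [0.154, 0.476, 0.242] pointing down, gripper open.
Joint ranges: [-170.91, 170.91], [-42.67, 98.43], [-65.05, 77.54], [-120.47, 116.71], [-90, 82.35], [-180, 180]. Speed limits (degrees/s): [108.29, 108.29, 136.94, 147.25, 180, 180].

### API

Orientations are given as a 3x3 rotation matrix whose columns are the frame's x, y, z axes.
In Python, from rig import bot, cams gives the robot as it stands. The module is installed in compiled form; this text tells all that it offers.
- The arm moves only by the tool drive_tool, never from a script. Its argument "increments" is one flat list of numbers, 7 for each row, row after row: the shift along the tool's x, y, z in cm, then the turn, a rotation vector about the tool's x, y, z in degrees, then the closure, from 0 (fully open) to 1 (shut). A call has 1 to 12 rows; each row is the pose to reach, as a shift and turn from the pose commanded when the call began, along the tool's axes at that moment; what a row does not reach only later rows make up. A row lasts 1/10 s, in which the tool goes at most 50 mm and 8.59 degrees, less where a joint would pass 70% of its speed; a pose out of reach is approached as far as the arm can. A call with a gripper value outside its range is refused whole. The fingers move at their own pace and stop on an object; "grip_force" is the grip in N (left out, the last holds). Time passes only in rows, so rows that repeat a pose let the fingers close. It gives the time, the measured TCP pose, the force and the opening at its end, in the units of the state.
- bot.get_state(): the state, without advancing time (a new reading comes with each control period).
- cams.camera(name): name is "side" or "top" or "wrist"; returns the picture (400x640x3 uint8, blue, green, red); there is no depth.
- cams.get_calibration(name): a dict with "fx", "fy", "cx", "cy" (pixels), "world_to_cam" (4x4, takes a point from world to camera coordinates). Camera axes: x right, y down, z forward; pixel columns grow to the right and rows downward; lengths in m; the calibration is good to about 2 mm. A picture is of the moment at which its call begins: read the wrist's pose just before it. get_calibration takes no time and is no camera call; for the wrist camera it gives the pose at the moment of the call.
- bot.sign_off(): hands the job in, once; it reports no verdict.
The state is a dict: "time_s": time; "joints": joint angles; "qd": joint speeds; "joint_torque": joint torques, N m; "eef_pos": TCP position; "tcp_rot": TCP orientation; "wrist_force": force on the tool from outside, world axes, zero at the start; "torque": the same for the moment, N m; "width": finger opening in m.
Only numpy, scipy, OpenCV 4.12 (cv2) and the standard library are available. Lean on these libraries where they do the work, as an engineer would, in place of code of your own. Each camera call takes 0.05 s, during which the arm holds its last target.

## Working session

There is one attempt and no reset: what is moved stays moved. The work goes in short steps, Python scripts to look and compute and a tool call to move; the robot and the scene stay as the last step left them, time stands still between calls to the robot, and variables do not carry over. Pictures are saved under pics/ and viewed, and the job is handed in when it is done.

Besides the shell and the picture viewer there is one more tool, called after "Call:" as name(argument=value, ...) on one line, values as JSON. drive_tool: Moves the arm, as the interface text tells. Its arguments: {"type":"object","properties":{"increments":{"type":"array","items":{"type":"number"}},"grip_force":{"type":"number"}},"required":["increments"]}

```bash
mkdir -p pics; ls
python3 - <<'E'
from rig import bot,cams
import cv2,numpy as np
s=bot.get_state(); print(s); print(bot.finger_overhang)
for n in ("top","side","wrist"):
    c=cams.get_calibration(n); print(n,c)
    cv2.imwrite(f"pics/{n}0.png",cams.camera(n))
E
```

```text
pics
{'time_s': 0.0, 'joints': array([ 7.20779304e+01,  1.22267534e+01, -2.00895841e+00,  7.58329729e+01,
       -6.34718274e-06,  9.00015457e+01]), 'qd': array([ 0.00952992, -0.06926888,  0.07200896,  0.10274339, -0.02524561,
        0.00506307]), 'joint_torque': array([-4.16986095e-04, -6.86160851e+01,  4.87118232e+01,  1.74098625e-02,
        7.93714867e-05,  2.84342167e-05]), 'eef_pos': array([0.15375491, 0.47540808, 0.24179419]), 'tcp_rot': array([[-9.51467642e-01,  3.07748584e-01, -3.68784954e-04],
       [ 3.07748805e-01,  9.51466958e-01, -1.14063829e-03],
       [-1.43118660e-07, -1.19877355e-03, -9.99999281e-01]]), 'wrist_force': array([-0.31101244, -0.26280582, -0.70509401]), 'torque': array([-0.01531188, -0.04442408,  0.06204113]), 'width': 0.08516838244481094}
0.011
top {'fx': 447.560878501053, 'fy': 447.560878501053, 'cx': 323.9162432548443, 'cy': 200.2820465354084, 'world_to_cam': array([[-0.0207404 , -0.99976152, -0.00683645,  0.04472428],
       [-0.99734204,  0.02116695, -0.06971955,  0.60650513],
       [ 0.06984763,  0.00537227, -0.99754321,  0.9567605 ],
       [ 
[... 188 characters left out ...]
.98522521, -0.17073751,  0.01341567, -0.56003437],
       [-0.11078224, -0.69507455, -0.71035108,  0.17590622],
       [ 0.13060847,  0.69836958, -0.70371966,  0.88824788],
       [ 0.        ,  0.        ,  0.        ,  1.        ]])}
wrist {'fx': 295.8134602853022, 'fy': 295.8134602853022, 'cx': 321.8936721295366, 'cy': 199.6269417230245, 'world_to_cam': array([[ 3.07490381e-01,  9.51550826e-01, -8.30846696e-04,
        -4.99456701e-01],
       [ 9.14274793e-01, -2.95202537e-01,  2.77411365e-01,
        -3.63670014e-02],
       [ 2.63725745e-01, -8.60609486e-02, -9.60750875e-01,
         3.77523661e-01],
       [ 0.00000000e+00,  0.00000000e+00,  0.00000000e+00,
         1.00000000e+00]])}
```

View pics/top0.png

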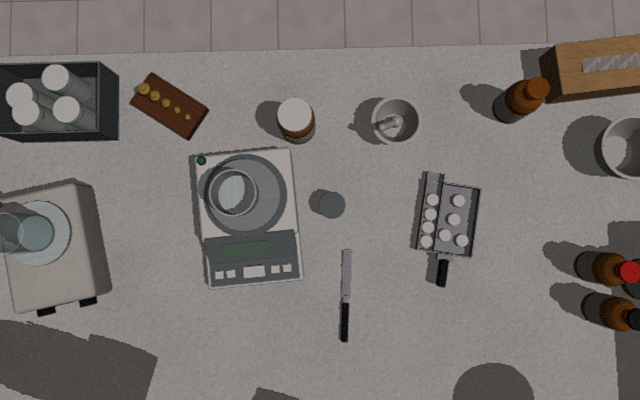

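View pics/side0.png

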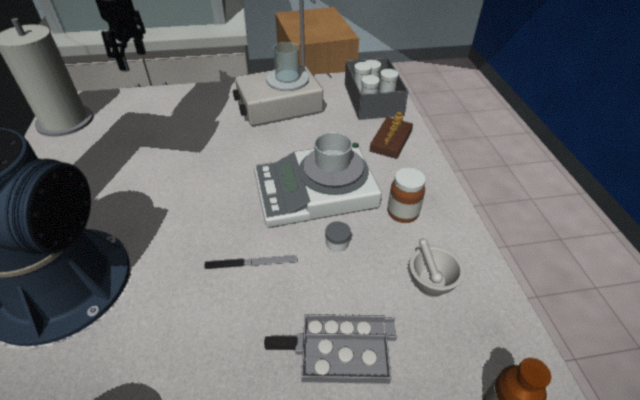

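View pics/wrist0.png

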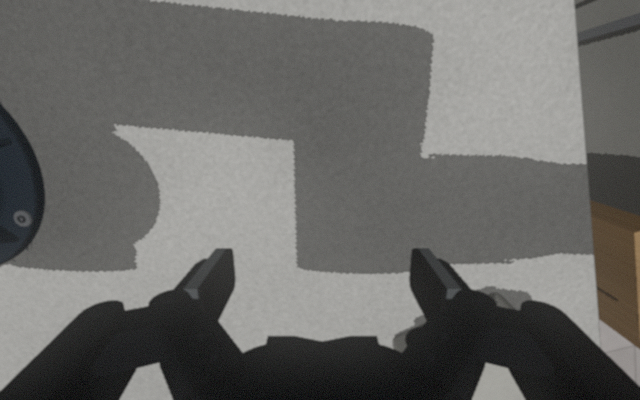

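The top view shows the balance on the left (+y), with the cup at about (232,192) and the tare key at about (254,271). The tray is on the right, with its handle at about (442,272) and the spout up-left at about (432,175). The side view agrees with this. Next I'll zoom in.

Run:
```python
import cv2
im=cv2.imread("pics/top0.png")
cv2.imwrite("pics/t_tray.png",cv2.resize(im[160:300,390:500],None,fx=5,fy=4.0*1.0 if 0 else 4.2,interpolation=cv2.INTER_CUBIC)) if 0 else cv2.imwrite("pics/t_tray.png",cv2.resize(im[160:300,390:500],None,fx=4,fy=4,interpolation=cv2.INTER_CUBIC))
cv2.imwrite("pics/t_bal.png",cv2.resize(im[140:295,185:315],None,fx=3.8,fy=3.8,interpolation=cv2.INTER_CUBIC))
```

```text
(no output)
```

View pics/t_tray.png

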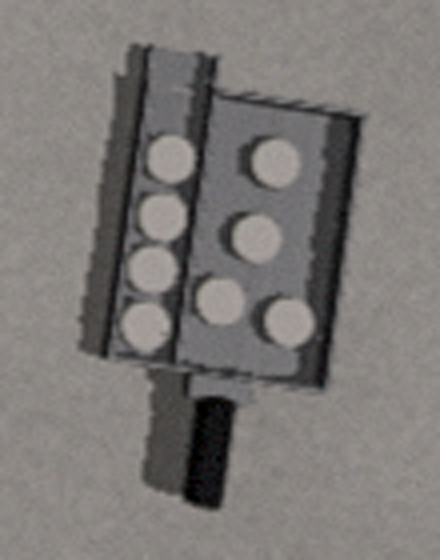

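View pics/t_bal.png

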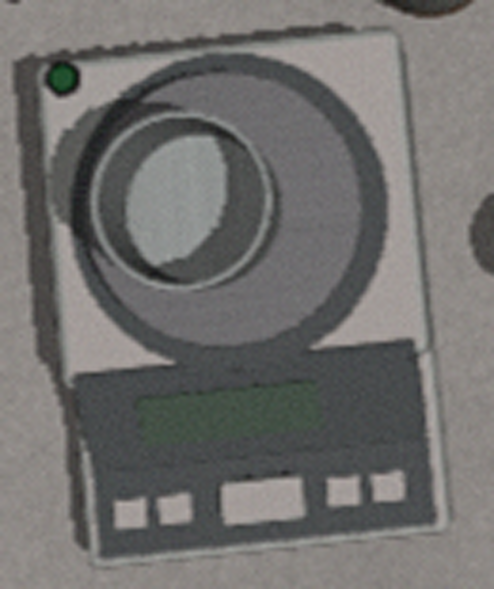

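```bash
cat > h.py <<'E'
import numpy as np
from rig import bot,cams
def proj(n,P,c=None):
    c=c or cams.get_calibration(n); P=np.atleast_2d(P); q=(c["world_to_cam"]@np.c_[P,np.ones(len(P))].T)[:3]
    return np.c_[c["fx"]*q[0]/q[2]+c["cx"],c["fy"]*q[1]/q[2]+c["cy"]]
def unproj(n,uv,z,c=None):
    c=c or cams.get_calibration(n); T=c["world_to_cam"]; R=T[:3,:3]; o=-R.T@T[:3,3]
    d=R.T@np.array([(uv[0]-c["cx"])/c["fx"],(uv[1]-c["cy"])/c["fy"],1]); return o+d*(z-o[2])/d[2]
E
cat > m.py <<'E'
from h import *
from scipy.optimize import least_squares
f=lambda u,v:(390+u/4,160+v/4)
g=lambda u,v:(185+u/3.8,140+v/3.8)
pts=[((-148,9,36),(186,499)),((-148,-9,36),(222,507)),((78,-60.5,23),(362,117)),((-78,-60.5,23),(325,388)),((-78,60.5,23),(105,357))]
L=np.array([p[0] for p in pts])/1000; U=np.array([f(*p[1]) for p in pts])
def W(x,L):
    c,s=np.cos(x[2]),np.sin(x[2]); return np.c_[x[0]+c*L[:,0]-s*L[:,1],x[1]+s*L[:,0]+c*L[:,1],L[:,2]]
cal=cams.get_calibration("top")
r=least_squares(lambda x:(proj("top",W(x,L),cal)-U).ravel(),[.5,-.2,0],loss='soft_l1')
print(r.x,np.degrees(r.x[2]),(proj("top",W(r.x,L),cal)-U).round(1))
print("grip",W(r.x,np.array([[-.118,0,.024],[.098,.0405,.003]])))
c,s=np.cos(r.x[2]),np.sin(r.x[2])
for p in [(170,159),(162,215),(153,269),(146,325),(276,163),(257,238),(221,300),(288,322)]:
    w=unproj("top",f(*p),.013)-[r.x[0],r.x[1],0]; print((1000*np.array([c*w[0]+s*w[1],-s*w[0]+c*w[1]])).round(1))
print("cup",unproj("top",g(182,200),.139)); print("pan",unproj("top",g(231,207),.083),unproj("top",g(220,208),.083)); print("key",unproj("top",g(262,501),.045))
a=unproj("top",g(46,65),.062);b=unproj("top",g(398,30),.062);d=unproj("top",g(432,345),.062)
print("bal corners",a,b,d,np.linalg.norm(a-b),np.degrees(np.arctan2((a-b)[0],(a-b)[1])),np.degrees(np.arctan2((b-d)[1],(b-d)[0])))
for n,uv,z in [("ointment",(330,204),.044),("stock",(296,111),.115),("mortar",(398,120),.062),("spat1",(346,250),.003),("spat2",(344,341),.01)]: print(n,unproj("top",uv,z))
st=bot.get_state()
for n in ["wrist"]:
    T=cams.get_calibration(n)["world_to_cam"]; o=-T[:3,:3].T@T[:3,3]; print("camtool",st["tcp_rot"].T@(o-st["eef_pos"]))
E
python3 m.py
```

```text
[ 0.56408068 -0.23768336 -0.17269367] -9.894618366420731 [[ 0.2  0.9]
 [-0.4  0.2]
 [ 0.3 -3. ]
 [ 0.3  0.4]
 [-0.3 -0.4]]
grip [[ 0.44783588 -0.21740664  0.024     ]
 [ 0.66758236 -0.21462576  0.003     ]]
[34.  37.2]
[ 2.8 37.4]
[-27.2  38.3]
[-58.1  37.9]
[ 40.6 -20.6]
[ -1.8 -15.7]
[-38.4  -0.7]
[-44.7 -38.5]
cup [0.61756494 0.20639207 0.139     ]
pan [0.61833473 0.19165724 0.083     ] [0.61791971 0.19760643 0.083     ]
key [0.4573871  0.18267793 0.045     ]
bal corners [0.70156414 0.29772094 0.062     ] [0.71691536 0.10166424 0.062     ] [0.5418249  0.08569503 0.062     ] 0.19665678251461044 -4.477117081715481 5.211272311119147
ointment [0.59749813 0.01905824 0.044     ]
stock [0.78128734 0.08370746 0.115     ]
mortar [ 0.77157951 -0.12867242  0.062     ]
spat1 [ 0.49751137 -0.01439034  0.003     ]
spat2 [ 0.30219699 -0.00504478  0.01      ]
camtool [ 6.99162745e-02 -1.14046412e-04 -1.30487564e-01]
```

```bash
cat >> h.py <<'E'
from scipy.spatial.transform import Rotation as Ro
def toolR(yaw_x,tilt=0):
    """tool z down, tool x horizontal at yaw_x deg; tilt: nose-down about tool... tray-y axis (tray x = tool x, tray y = -tool y)"""
    a=np.radians(yaw_x); x=np.array([np.cos(a),np.sin(a),0]); ty=np.array([-np.sin(a),np.cos(a),0])
    R=np.c_[x,-ty,[0,0,-1]]
    return Ro.from_rotvec(np.radians(tilt)*ty).as_matrix()@R
def inc(p,R,s=None):
    s=s or bot.get_state(); Rc=s["tcp_rot"]
    d=Rc.T@(np.array(p)-s["eef_pos"])*100; w=np.degrees(Ro.from_matrix(Rc.T@R).as_rotvec()); return np.r_[d,w].round(2)
E
python3 - <<'E'
from h import *
print(inc([.457,.183,.1],toolR(185)))
E
```

```text
[-3.785e+01 -1.849e+01  1.421e+01 -4.000e-02 -1.000e-02 -2.292e+01]
```

Call:
drive_tool(increments=[-37.8,-18.5,8,0,0,-22.9,1,-37.8,-18.5,8,0,0,-22.9,1,-37.8,-18.5,8,0,0,-22.9,1,-37.8,-18.5,8,0,0,-22.9,1,-37.8,-18.5,8,0,0,-22.9,1,-37.8,-18.5,8,0,0,-22.9,1,-37.8,-18.5,8,0,0,-22.9,1,-37.8,-18.5,8,0,0,-22.9,1,-37.8,-18.5,14.2,0,0,-22.9,1,-37.8,-18.5,14.2,0,0,-22.9,1,-37.8,-18.5,14.2,0,0,-22.9,1,-37.8,-18.5,14.2,0,0,-22.9,1])

```text
time_s: 1.35
eef_pos: [0.4562, 0.1834, 0.1005]
tcp_rot: [[-0.996, -0.086, -0.001], [-0.086, 0.996, -0.0], [0.001, -0.0, -1.0]]
wrist_force: [-0.0, -0.0, 0.5]
width: 0.0002
```

Run:
```python
from h import *
import cv2
print(inc([.457,.183,.056],toolR(185))); s=bot.get_state(); print(s["time_s"],s["eef_pos"],s["wrist_force"],s["width"])
c=cams.get_calibration("wrist"); im=cams.camera("wrist"); cv2.imwrite("pics/w1.png",im)
print(proj("wrist",[[.457,.183,.045],[.6176,.2064,.139]],c))
im=cams.camera("side"); cv2.imwrite("pics/s1.png",im)
```

```text
[-0.08 -0.04  4.45 -0.01 -0.06 -0.05]
1.35 [0.45621072 0.18338764 0.1005316 ] [-0.01457744 -0.04446961  0.52471262] 0.00017790180930153193
[[321.58365139 224.12439328]
 [339.71643595 583.19372699]]
```

View pics/w1.png

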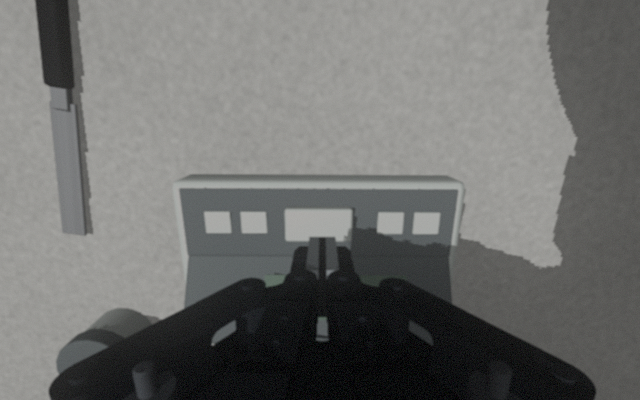

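View pics/s1.png

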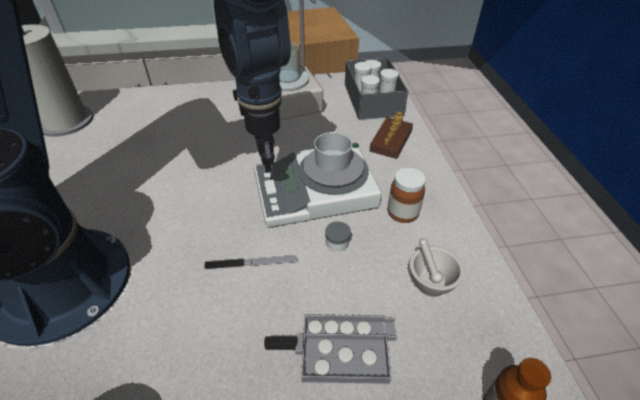

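The wrist view shows the tare key centred at about (318,225), against a predicted (322,224). I'll press it now.

Call:
drive_tool(increments=[0,0,2.5,0,0,0,1,0,0,4,0,0,0,1,0,0,4.5,0,0,0,1,0,0,4.7,0,0,0,1,0,0,4.85,0,0,0,1,0,0,4.95,0,0,0,1,0,0,4.95,0,0,0,1,0,0,4.95,0,0,0,1,0,0,4.95,0,0,0,1])

```text
time_s: 2.35
eef_pos: [0.457, 0.184, 0.0519]
tcp_rot: [[-0.996, -0.087, 0.001], [-0.087, 0.996, 0.001], [-0.001, 0.001, -1.0]]
wrist_force: [-4.0, 1.3, 10.3]
width: 0.0001
```

Call:
drive_tool(increments=[0,0,-3,0,0,0,1,0,0,-8,0,0,0,1,0,0,-10,0,0,0,1,0,0,-10,0,0,0,0])

```text
time_s: 2.75
eef_pos: [0.4586, 0.1842, 0.1545]
tcp_rot: [[-0.996, -0.087, 0.006], [-0.087, 0.996, 0.002], [-0.006, 0.002, -1.0]]
wrist_force: [0.2, 0.1, -1.0]
width: 0.0137
```

Run:
```python
from h import *
s=bot.get_state(); print(s["joints"],s["eef_pos"],s["wrist_force"])
print(inc([.45,-.02,.16],toolR(90)))
```

```text
[ 2.18832161e+01  1.31613774e+01 -1.36262218e+01  6.28526580e+01
 -9.22860443e-03  1.69076598e+01] [0.45860874 0.18415063 0.15449804] [ 0.21354959  0.05806092 -0.97332373]
[  2.62 -20.26  -0.6    0.36   0.18  94.98]
```

Call:
drive_tool(increments=[2.6,-20.3,0,0,0,95,0,2.6,-20.3,0,0,0,95,0,2.6,-20.3,0,0,0,95,0,2.6,-20.3,0,0,0,95,0,2.6,-20.3,0,0,0,95,0,2.6,-20.3,0,0,0,95,0,2.6,-20.3,0,0,0,95,0,2.6,-20.3,0,0,0,95,0,2.6,-20.3,0,0,0,95,0,2.6,-20.3,0,0,0,95,0,2.6,-20.3,0,0,0,95,0,2.6,-20.3,0,0,0,95,0])

```text
time_s: 3.95
eef_pos: [0.4481, -0.0212, 0.1504]
tcp_rot: [[0.003, 1.0, -0.0], [1.0, -0.003, -0.0], [-0.0, -0.0, -1.0]]
wrist_force: [-1.1, 0.1, -1.1]
width: 0.0853
```

Run:
```python
from h import *
s=bot.get_state(); print(s["joints"],s["eef_pos"],s["wrist_force"])
print(inc([.453,-.218,.16],toolR(-9.9)))
```

```text
[-2.69840854e+00  8.49812406e+00 -2.00328163e+01  6.14918821e+01
 -8.18016406e-03  8.75005427e+01] [ 0.44813178 -0.02116442  0.15039057] [-1.05659249  0.0735154  -1.08832533]
[-1.968e+01  5.500e-01 -9.600e-01 -1.000e-02  3.000e-02  9.970e+01]
```

Call:
drive_tool(increments=[-19.7,0.5,-1,0,0,99.7,0,-19.7,0.5,-1,0,0,99.7,0,-19.7,0.5,-1,0,0,99.7,0,-19.7,0.5,-1,0,0,99.7,0,-19.7,0.5,-1,0,0,99.7,0,-19.7,0.5,-1,0,0,99.7,0,-19.7,0.5,-1,0,0,99.7,0,-19.7,0.5,-1,0,0,99.7,0,-19.7,0.5,-1,0,0,99.7,0,-19.7,0.5,-1,0,0,99.7,0,-19.7,0.5,-1,0,0,99.7,0,-19.7,0.5,-1,0,0,99.7,0])

```text
time_s: 5.15
eef_pos: [0.4531, -0.2181, 0.1605]
tcp_rot: [[0.985, -0.17, -0.0], [-0.17, -0.985, 0.0], [-0.0, 0.0, -1.0]]
wrist_force: [-0.7, 0.3, 0.3]
width: 0.0856
```

Run:
```python
from h import *
import cv2
s=bot.get_state(); print(s["joints"],s["eef_pos"],s["wrist_force"])
c=cams.get_calibration("wrist"); im=cams.camera("wrist"); cv2.imwrite("pics/w2.png",im)
import numpy as np; np.savez("w2.npz",T=c["world_to_cam"])
from m import W,r
L=np.array([(-148,9,36),(-148,-9,36),(-91,9,36),(-91,-9,36),(-78,60.5,23),(-78,-60.5,23),(78,-60.5,23),(98,40.5,3)])/1000
print(proj("wrist",W(r.x,L),c).round(0))
```

```text
[-2.56991323e+01  1.42722301e+01 -1.12811922e+01  6.44628451e+01
 -5.48387057e-03  1.64082933e+02] [ 0.45313057 -0.21810092  0.16048325] [-0.71087167  0.28584953  0.32512611]
[ 0.56408068 -0.23768336 -0.17269367] -9.894618366420731 [[ 0.2  0.9]
 [-0.4  0.2]
 [ 0.3 -3. ]
 [ 0.3  0.4]
 [-0.3 -0.4]]
grip [[ 0.44783588 -0.21740664  0.024     ]
 [ 0.66758236 -0.21462576  0.003     ]]
[34.  37.2]
[ 2.8 37.4]
[-27.2  38.3]
[-58.1  37.9]
[ 40.6 -20.6]
[ -1.8 -15.7]
[-38.4  -0.7]
[-44.7 -38.5]
cup [0.61756494 0.20639207 0.139     ]
pan [0.61833473 0.19165724 0.083     ] [0.61791971 0.19760643 0.083     ]
key [0.4573871  0.18267793 0.045     ]
bal corners [0.70156414 0.29772094 0.062     ] [0.71691536 0.10166424 0.062     ] [0.5418249  0.08569503 0.062     ] 0.19665678251461044 -4.477117081715481 5.211272311119147
ointment [0.59749813 0.01905824 0.044     ]
stock [0.78128734 0.08370746 0.115     ]
mortar [ 0.77157951 -0.12867242  0.062     ]
spat1 [ 0.49751137 -0.01439034  0.003     ]
spat2 [ 0.30219699 -0.00504478  0.01      ]
camtool [ 0.07058637  0.0001391  -0.13050162]
[[312. 233.]
 [332. 233.]
 [312. 173.]
 [332. 173.]
 [255. 156.]
 [389. 156.]
 [402. -50.]
 [272. -67.]]
```

View pics/w2.png

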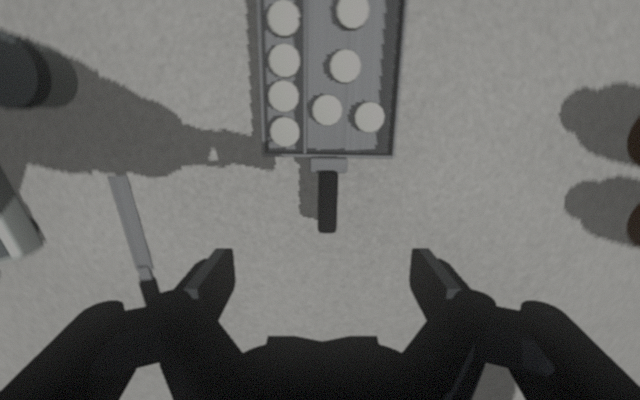

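The wrist view shows the handle at u 317–336, v 171–232. That is about 5 px (roughly 4 mm) towards tool +y from my estimate, and the yaw agrees. I'll correct for it and descend.

Call:
drive_tool(increments=[0,0.4,4,0,0,0,0,0,0.4,8,0,0,0,0,0,0.4,11,0,0,0,0,0,0.4,13,0,0,0,0,0,0.4,14,0,0,0,0,0,0.4,14.3,0,0,0,0,0,0.4,14.3,0,0,0,0,0,0.4,14.3,0,0,0,0])

```text
time_s: 6.0
eef_pos: [0.4532, -0.2224, 0.0188]
tcp_rot: [[0.986, -0.168, 0.001], [-0.168, -0.986, -0.001], [0.002, 0.0, -1.0]]
wrist_force: [-0.0, 0.1, -1.1]
width: 0.0854
```

Run:
```python
from h import *
import cv2
s=bot.get_state(); print(s["eef_pos"],s["wrist_force"])
cv2.imwrite("pics/w3.png",cams.camera("wrist"))
```

```text
[ 0.45324273 -0.22240472  0.01880227] [-0.01905187  0.06819193 -1.05293149]
```

View pics/w3.png

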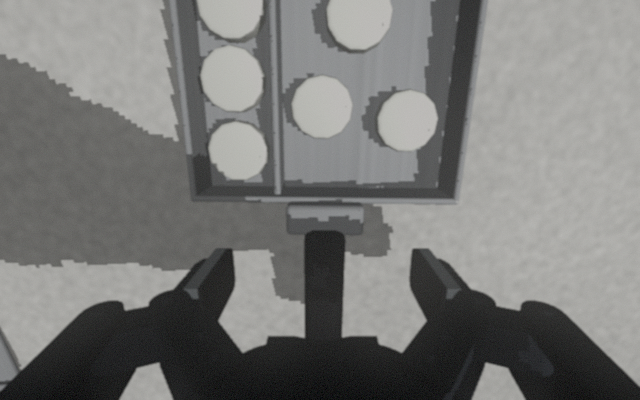

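The handle at u 305–344 is centred between the pads, so I'll close on it.

Call:
drive_tool(increments=[0,0,0,0,0,0,1,0,0,0,0,0,0,1,0,0,0,0,0,0,1,0,0,0,0,0,0,1,0,0,0,0,0,0,1,0,0,0,0,0,0,1,0,0,0,0,0,0,1,0,0,0,0,0,0,1], grip_force=110)

```text
time_s: 6.85
eef_pos: [0.4527, -0.2222, 0.0181]
tcp_rot: [[0.986, -0.169, 0.0], [-0.169, -0.986, -0.0], [0.0, 0.0, -1.0]]
wrist_force: [-1.5, -0.7, 7.1]
width: 0.0165
```

Run:
```python
from h import *
import cv2
s=bot.get_state(); print(s["eef_pos"],s["tcp_rot"],s["wrist_force"],s["torque"])
cv2.imwrite("pics/w4.png",cams.camera("wrist"))
```

```text
[ 0.45266927 -0.22223266  0.01813908] [[ 9.85601965e-01 -1.69081813e-01  3.28581265e-04]
 [-1.69081678e-01 -9.85601960e-01 -4.02693139e-04]
 [ 3.91938425e-04  3.41338077e-04 -9.99999865e-01]] [-1.48683452 -0.71541294  7.11847342] [-0.01544312  0.3277454  -0.21335017]
```

View pics/w4.png

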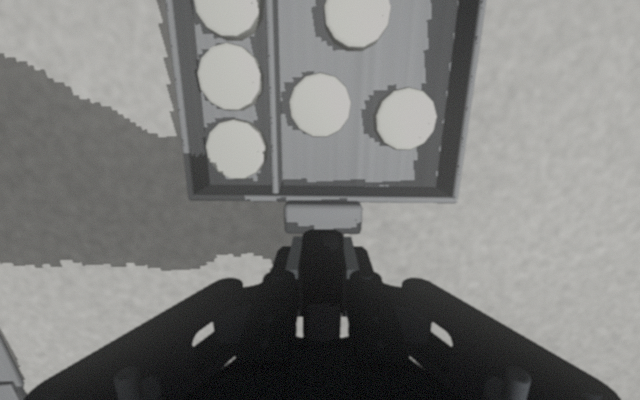

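Call:
drive_tool(increments=[0,0,-0.2,0,0,0,1,0,0,-0.5,0,0,0,1,0,0,-1,0,0,0,1,0,0,-1.7,0,0,0,1,0,0,-2.4,0,0,0,1,0,0,-2.8,0,0,0,1,0,0,-3,0,0,0,1,0,0,-3,0,0,0,1,0,0,-3,0,0,0,1])

```text
time_s: 7.8
eef_pos: [0.4524, -0.222, 0.0477]
tcp_rot: [[0.986, -0.169, -0.0], [-0.169, -0.986, 0.0], [-0.0, -0.0, -1.0]]
wrist_force: [0.5, 0.3, -4.5]
width: 0.016
```

Run:
```python
from h import *
import cv2
s=bot.get_state(); print(s["eef_pos"],s["tcp_rot"],s["wrist_force"],s["torque"])
cv2.imwrite("pics/w5.png",cams.camera("wrist"));im=cams.camera("side");cv2.imwrite("pics/s5.png",im[200:400,180:480].repeat(2,0).repeat(2,1))
```

```text
[ 0.45244793 -0.22200818  0.04765992] [[ 9.85644975e-01 -1.68831112e-01 -1.94348891e-04]
 [-1.68831100e-01 -9.85644994e-01  8.03898349e-05]
 [-2.05131317e-04 -4.64236998e-05 -9.99999978e-01]] [ 0.48664589  0.34513723 -4.52089434] [ 0.0911945   0.35864741 -0.02032549]
```

View pics/w5.png

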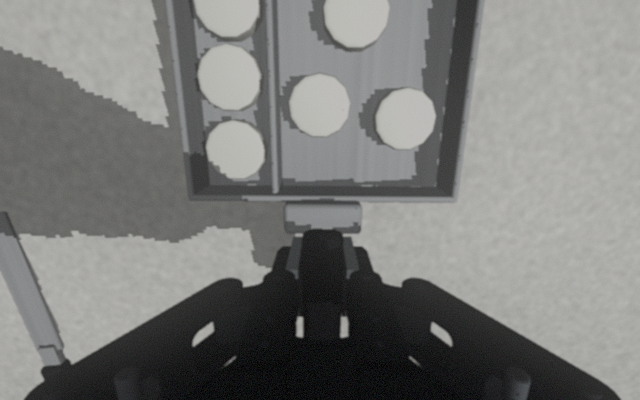

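View pics/s5.png

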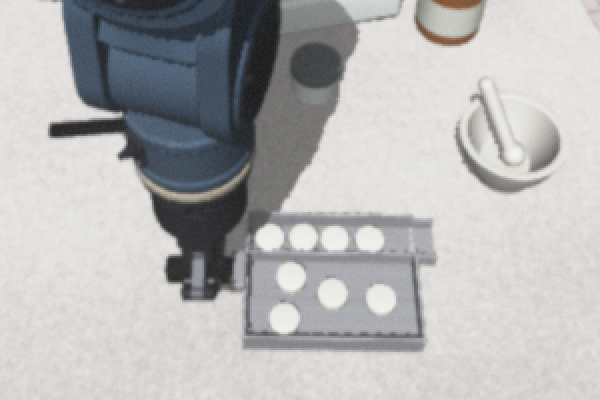

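Run:
```python
from h import *
s=bot.get_state(); R=s["tcp_rot"];p=s["eef_pos"]
z=p[2]-.0181
for uv,h in [((190,200),.023),((457,202),.023),((277,194),.019),((304,232),.036),((343,232),.036)]:
    w=unproj("wrist",uv,z+h); print(uv,(R.T@(w-p)*1000).round(1))
```

```text
(190, 200) [ 34.3 -58.2  -4.9]
(457, 202) [33.4 60.  -4.9]
(277, 194) [ 36.  -20.2  -0.9]
(304, 232) [ 24.5  -7.2 -17.9]
(343, 232) [ 24.5   8.8 -17.9]
```

Call:
drive_tool(increments=[0,0,-0.4,0,0.5,0,1,0,0,-1.2,0,1,0,1,0,0,-2.4,0,1.5,0,1,0,0,-4,0,2,0,1,0,0,-6,0,2.5,0,1,0,0,-8.2,0,3,0,1,0,0,-10.4,0,3,0,1,0,0,-12.5,0,3,0,1,0,0,-14.4,0,3,0,1,0,0,-15.8,0,3,0,1,0,0,-16.6,0,3,0,1,0,0,-17,0,3,0,1])

```text
time_s: 9.1
eef_pos: [0.4527, -0.2222, 0.2192]
tcp_rot: [[0.984, -0.169, 0.053], [-0.169, -0.986, -0.01], [0.054, 0.0, -0.999]]
wrist_force: [0.5, -0.2, -4.7]
width: 0.0159
```

```bash
cat >> h.py <<'E'
M=np.array([.2105,-.0396,.0151])
def tcp_for(mouth,yaw,tilt,M=M):
    R=toolR(yaw,tilt); return np.array(mouth)-R@M,R
E
python3 - <<'E'
from h import *
import cv2
s=bot.get_state(); print(s["eef_pos"],s["tcp_rot"].round(3),s["wrist_force"],s["torque"])
cup=np.array([.6176,.2064]); yaw=45; d=np.array([np.cos(np.radians(yaw)),np.sin(np.radians(yaw))])
p0,_=tcp_for([*(cup-.018*d),.205],yaw,0); print(p0)
for f in np.linspace(0,1,13)[1:]:
    y=-9.7+f*(54.7); p=s["eef_pos"]+f*(p0-s["eef_pos"]); print(inc(p,toolR(y,-3),s).round(1).tolist())
E
```

```text
[ 0.45273338 -0.22216437  0.21920223] [[ 0.984 -0.169  0.053]
 [-0.169 -0.986 -0.01 ]
 [ 0.054  0.    -0.999]] [ 0.47622302 -0.18741051 -4.73026444] [ 0.02491101  0.45661586 -0.01169678]
[0.48402753 0.01682467 0.2201    ]
[-0.1, -2.0, -0.0, 0.3, -0.1, -4.6]
[-0.2, -4.0, -0.0, 0.5, -0.1, -9.1]
[-0.2, -6.0, -0.0, 0.8, -0.1, -13.7]
[-0.3, -8.0, -0.0, 1.0, -0.1, -18.2]
[-0.4, -10.0, -0.1, 1.2, -0.1, -22.8]
[-0.5, -12.0, -0.1, 1.5, -0.1, -27.3]
[-0.6, -14.0, -0.1, 1.7, -0.1, -31.9]
[-0.6, -16.1, -0.1, 2.0, -0.1, -36.4]
[-0.7, -18.1, -0.1, 2.2, -0.1, -41.0]
[-0.8, -20.1, -0.1, 2.4, -0.1, -45.5]
[-0.9, -22.1, -0.1, 2.7, -0.1, -50.1]
[-1.0, -24.1, -0.2, 2.9, -0.1, -54.6]
```

Call:
drive_tool(increments=[0,-0.4,0,0.1,0,-0.9,1,0,-1.2,0,0.2,0,-2.7,1,-0.1,-2.2,0,0.3,0,-5,1,-0.1,-3.2,0,0.4,0,-7.3,1,-0.2,-4.2,0,0.5,0,-9.5,1,-0.2,-5.2,0,0.6,0,-11.8,1,-0.2,-6.2,0,0.8,0,-14,1,-0.3,-7.2,0,0.9,0,-16.3,1,-0.3,-8.2,0,1,0,-18.6,1,-0.4,-9.2,0,1.1,0,-20.9,1,-0.4,-10.2,0,1.2,0,-23.2,1,-0.5,-11.2,0,1.4,0,-25.4,1])

```text
time_s: 10.3
eef_pos: [0.4667, -0.11, 0.2176]
tcp_rot: [[0.96, 0.274, 0.05], [0.274, -0.962, 0.015], [0.053, -0.001, -0.999]]
wrist_force: [-0.2, -0.9, -4.5]
width: 0.0163
```

Run:
```python
from h import *
s=bot.get_state(); print(s["eef_pos"],s["joints"])
print(inc([.484,.017,.22],toolR(45,-3),s))
```

```text
[ 0.4667135  -0.10999716  0.21756842] [-14.26030172   7.79910797 -10.97305787  68.64579289   1.57209167
 149.86897904]
[  5.15 -11.74   0.04   1.47  -0.04 -29.06]
```

Call:
drive_tool(increments=[0.4,-1,0,0.1,0,-2.4,1,0.9,-2,0,0.3,0,-4.9,1,1.3,-3,0,0.4,0,-7.4,1,1.8,-4,0,0.5,0,-9.9,1,2.2,-5,0,0.6,0,-12.4,1,2.6,-6,0,0.8,0,-14.9,1,3.1,-7,0,0.9,0,-17.4,1,3.5,-8,0,1,0,-19.9,1,4,-9.1,0,1.1,0,-22.4,1,4.5,-10.2,0,1.3,0,-25.2,1,4.9,-11.1,0,1.4,0,-27.5,1,5.1,-11.6,0,1.5,0,-28.8,1])

```text
time_s: 11.5
eef_pos: [0.4843, 0.0157, 0.2203]
tcp_rot: [[0.709, 0.704, 0.037], [0.703, -0.71, 0.038], [0.053, -0.001, -0.999]]
wrist_force: [0.6, -0.4, -4.7]
width: 0.0159
```

Run:
```python
from h import *
import cv2
s=bot.get_state(); print(s["eef_pos"],s["joints"]); R=s["tcp_rot"]
P=[s["eef_pos"]+R@M]; print("mouth",P)
c=cams.get_calibration("top"); im=cams.camera("top")
for q in proj("top",P+[[.6176,.2064,.139]],c): print(q)
cv2.imwrite("pics/t6.png",cv2.resize(im[120:300,180:360],None,fx=3.3,fy=3.3,interpolation=cv2.INTER_CUBIC))
c=cams.get_calibration("side"); im=cams.camera("side"); print(proj("side",P+[[.6176,.2064,.139]],c))
cv2.imwrite("pics/s6.png",cv2.resize(im[60:300,200:460],None,fx=2.4,fy=2.4,interpolation=cv2.INTER_CUBIC))
cv2.imwrite("pics/w6.png",cams.camera("wrist"))
```

```text
[0.48427545 0.0156653  0.22034027] [  0.49654337   8.71780153  -9.4827324   69.65080819   2.15763728
 135.78199248]
mouth [array([0.6062275 , 0.19235475, 0.21647317])]
[231.66533377 195.07024066]
[232.89050882 192.61354242]
[[328.71185769 118.84666584]
 [331.7441692  142.39967819]]
```

View pics/t6.png

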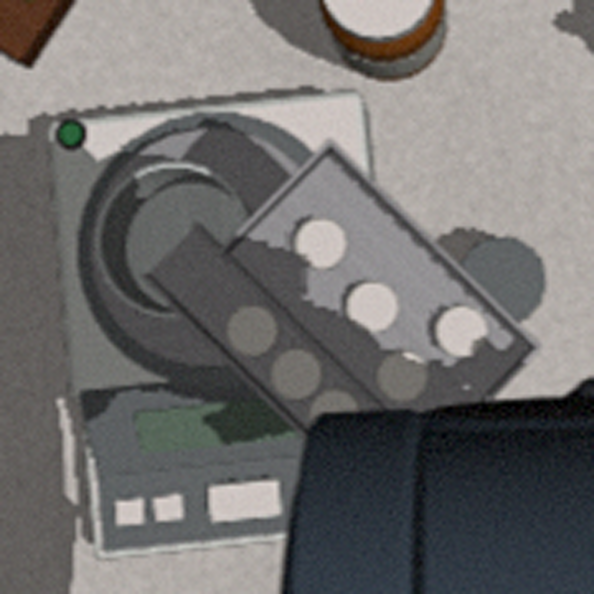

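View pics/s6.png

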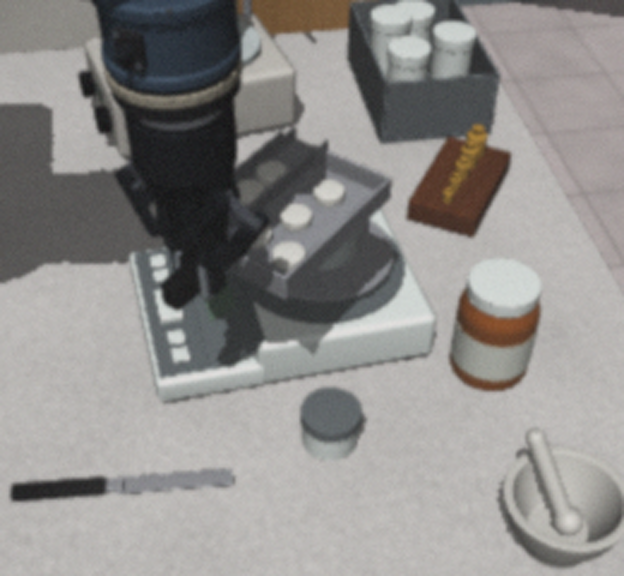

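View pics/w6.png

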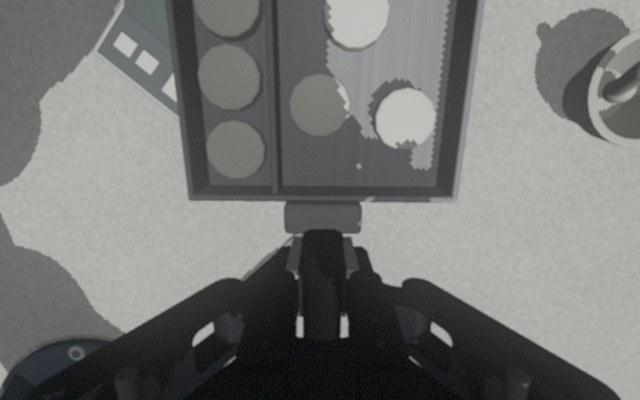

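The top view puts the spout tip at about (232.7,195.8), against a predicted (231.7,195.1). It's over the cup with all tablets in place. Next I'll plan the tilt about the tip.

Run:
```python
from h import *
s=bot.get_state(); yaw=44.8; d=np.array([np.cos(np.radians(yaw)),np.sin(np.radians(yaw))])
xy=np.array([.6176,.2064])-.019*d
for i in range(1,13):
    f=i/12; p,R=tcp_for([*xy,.2165+f*(.153-.2165)],yaw,-3+f*13); print(inc(p,R,s).round(1).tolist())
```

```text
[-0.0, -0.2, 0.1, -0.0, -1.1, -0.2]
[-0.0, -0.2, 0.2, -0.0, -2.2, -0.2]
[0.0, -0.2, 0.4, -0.0, -3.3, -0.2]
[0.0, -0.2, 0.5, -0.0, -4.4, -0.2]
[0.1, -0.2, 0.6, -0.0, -5.4, -0.2]
[0.1, -0.2, 0.8, -0.0, -6.5, -0.2]
[0.2, -0.2, 0.9, -0.0, -7.6, -0.2]
[0.2, -0.2, 1.0, -0.0, -8.7, -0.2]
[0.3, -0.2, 1.2, -0.0, -9.8, -0.2]
[0.4, -0.2, 1.3, -0.0, -10.9, -0.2]
[0.4, -0.2, 1.5, -0.0, -12.0, -0.2]
[0.5, -0.2, 1.6, -0.0, -13.0, -0.2]
```

Call:
drive_tool(increments=[0,-0.1,0.1,0,-1.1,-0.1,1,0,-0.2,0.2,0,-2.2,-0.2,1,0,-0.2,0.4,0,-3.3,-0.2,1,0,-0.2,0.5,0,-4.4,-0.2,1,0.1,-0.2,0.6,0,-5.4,-0.2,1,0.1,-0.2,0.8,0,-6.5,-0.2,1,0.2,-0.2,0.9,0,-7.6,-0.2,1,0.2,-0.2,1,0,-8.7,-0.2,1,0.3,-0.2,1.2,0,-9.8,-0.2,1,0.4,-0.2,1.3,0,-10.9,-0.2,1,0.4,-0.2,1.5,0,-12,-0.2,1,0.5,-0.2,1.6,0,-13,-0.2,1])

```text
time_s: 12.85
eef_pos: [0.4869, 0.0202, 0.2044]
tcp_rot: [[0.699, 0.704, -0.125], [0.693, -0.71, -0.122], [-0.175, -0.001, -0.985]]
wrist_force: [-0.2, -0.2, -4.4]
width: 0.0167
```

Run:
```python
from h import *
import cv2
s=bot.get_state(); yaw=44.8; d=np.array([np.cos(np.radians(yaw)),np.sin(np.radians(yaw))])
print("mouth",s["eef_pos"]+s["tcp_rot"]@M, s["joints"])
xy=np.array([.6176,.2064])-.019*d
for i in range(1,13):
    f=i/12; p,R=tcp_for([*xy,.153],yaw,10+f*21); print(inc(p,R,s).tolist())
im=cams.camera("side")
cv2.imwrite("pics/s7.png",cv2.resize(im[60:300,200:460],None,fx=2.4,fy=2.4,interpolation=cv2.INTER_CUBIC))
im=cams.camera("top")
cv2.imwrite("pics/t7.png",cv2.resize(im[120:300,180:360],None,fx=3.3,fy=3.3,interpolation=cv2.INTER_CUBIC))
```

```text
mouth [0.60426892 0.1924572  0.15284388] [ 6.24356782e+00  1.84185402e+01 -9.22133809e-02  7.94261152e+01
 -6.19096387e+00  1.41913857e+02]
[0.08, -0.04, -0.65, -0.07, -1.7, -0.03]
[0.16, -0.04, -1.29, -0.07, -3.45, -0.03]
[0.25, -0.04, -1.93, -0.07, -5.2, -0.03]
[0.36, -0.04, -2.56, -0.07, -6.95, -0.03]
[0.5, -0.04, -3.19, -0.07, -8.7, -0.03]
[0.65, -0.04, -3.82, -0.07, -10.45, -0.03]
[0.82, -0.05, -4.44, -0.07, -12.2, -0.03]
[1.01, -0.05, -5.05, -0.07, -13.95, -0.03]
[1.22, -0.05, -5.66, -0.07, -15.7, -0.02]
[1.45, -0.05, -6.27, -0.08, -17.45, -0.02]
[1.69, -0.05, -6.86, -0.08, -19.2, -0.02]
[1.96, -0.05, -7.45, -0.08, -20.95, -0.02]
```

View pics/s7.png

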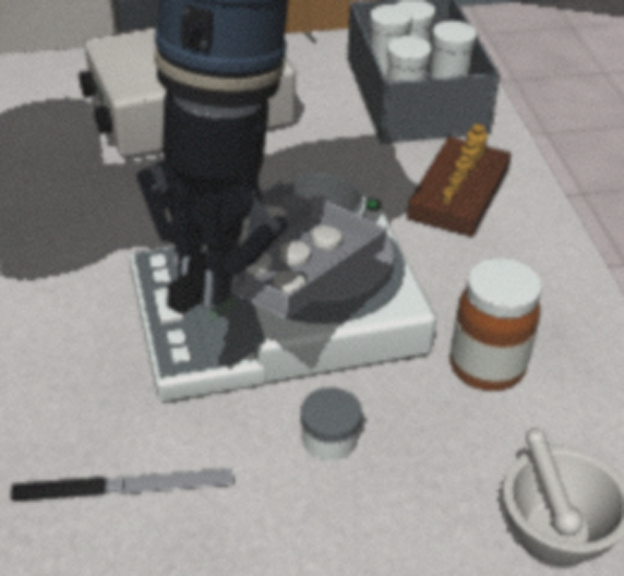

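View pics/t7.png

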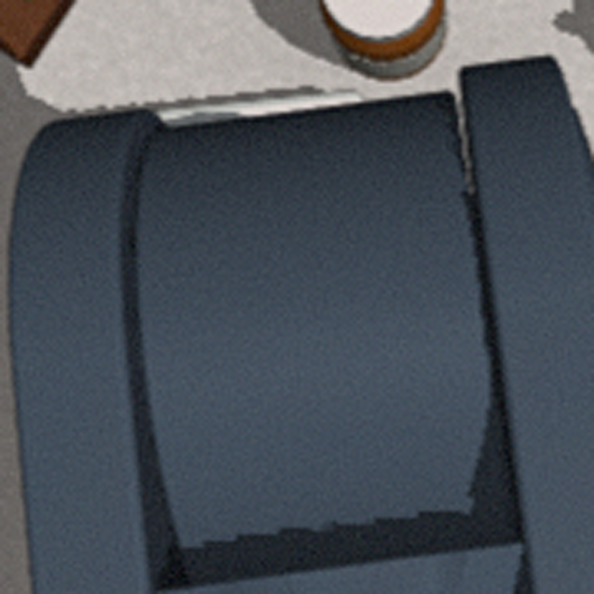

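Force is steady, so there's no contact with the cup. I'll pour now.

Call:
drive_tool(increments=[0.1,0,-0.6,0,-1.7,0,1,0.2,0,-1.3,0,-3.4,0,1,0.2,0,-1.9,0,-5.2,0,1,0.4,0,-2.6,0,-7,0,1,0.5,0,-3.2,0,-8.7,0,1,0.7,0,-3.8,0,-10.4,0,1,0.8,0,-4.4,0,-12.2,0,1,1,0,-5,0,-14,0,1,1.2,0,-5.7,0,-15.7,0,1,1.4,0,-6.3,0,-17.4,0,1,1.7,0,-6.9,0,-19.2,0,1,2,0,-7.4,0,-21,0,1])

```text
time_s: 14.15
eef_pos: [0.5103, 0.0431, 0.2745]
tcp_rot: [[0.609, 0.704, -0.366], [0.604, -0.71, -0.362], [-0.515, -0.001, -0.857]]
wrist_force: [0.6, 0.2, -4.5]
width: 0.0165
```

Call:
drive_tool(increments=[0,0,0,0,0,0,1,0,0,0,0,0,0,1,0,0,0,0,0,0,1,0,0,0,0,0,0,1,0,0,0,0,0,0,1])

```text
time_s: 14.65
eef_pos: [0.5098, 0.0428, 0.2744]
tcp_rot: [[0.609, 0.704, -0.365], [0.604, -0.71, -0.361], [-0.514, -0.001, -0.858]]
wrist_force: [-0.7, 1.5, -3.5]
width: 0.0164
```

Run:
```python
from h import *
import cv2
s=bot.get_state(); print("mouth",s["eef_pos"]+s["tcp_rot"]@M, s["joints"],s["wrist_force"])
im=cams.camera("side")
cv2.imwrite("pics/s8.png",cv2.resize(im[60:300,200:460],None,fx=2.4,fy=2.4,interpolation=cv2.INTER_CUBIC))
cv2.imwrite("pics/w8.png",cams.camera("wrist"))
```

```text
mouth [0.60468272 0.1926306  0.15333342] [ 13.82152612  39.17639661  35.31934397 113.35324385 -15.27492027
 152.79162199] [-0.7473067   1.49218302 -3.45154893]
```

View pics/s8.png

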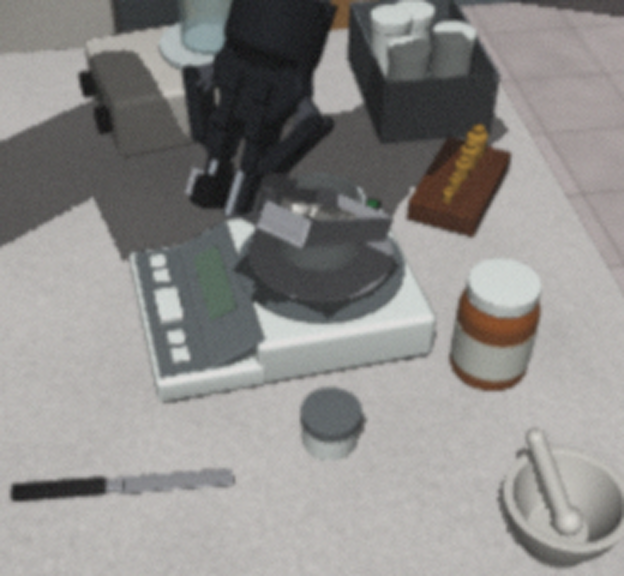

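View pics/w8.png

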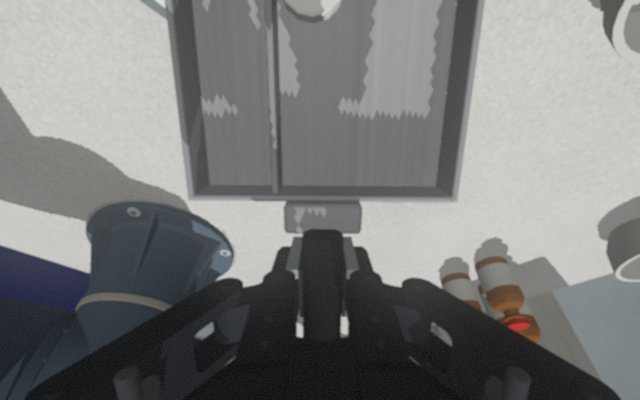

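Call:
drive_tool(increments=[-0.2,0,-0.4,0,0,0,1,-0.5,0,-0.9,0,0,0,1,-0.8,0,-1.3,0,0,0,1,-1,0,-1.7,0,0,0,1,-1,0,-1.7,0,0,0,1,-1,0,-1.7,0,0,0,1])

```text
time_s: 15.35
eef_pos: [0.5102, 0.0431, 0.2938]
tcp_rot: [[0.609, 0.704, -0.366], [0.604, -0.71, -0.362], [-0.514, -0.001, -0.858]]
wrist_force: [0.2, 0.6, -2.8]
width: 0.016
```

Run:
```python
from h import *
import cv2
s=bot.get_state(); yaw=44.8; d=np.array([np.cos(np.radians(yaw)),np.sin(np.radians(yaw))])
print("mouth",s["eef_pos"]+s["tcp_rot"]@M, s["joints"],s["wrist_force"])
im=cams.camera("side")
cv2.imwrite("pics/s9.png",cv2.resize(im[60:300,200:460],None,fx=2.4,fy=2.4,interpolation=cv2.INTER_CUBIC))
xy=np.array([.6176,.2064])-.019*d
for i in range(1,13):
    f=i/12; p,R=tcp_for([*xy,.173+f*.045],yaw,31-f*34); print(inc(p,R,s).tolist())
```

```text
mouth [0.6048539  0.19296577 0.17258992] [ 13.85192249  39.71454686  39.06121007 116.60731716 -15.27663615
 152.80609523] [ 0.21156681  0.59648229 -2.79586304]
[-0.3, -0.05, 0.69, -0.07, 2.79, -0.01]
[-0.49, -0.05, 1.41, -0.07, 5.63, -0.01]
[-0.63, -0.05, 2.13, -0.07, 8.46, -0.01]
[-0.72, -0.05, 2.85, -0.07, 11.29, -0.02]
[-0.76, -0.05, 3.56, -0.07, 14.13, -0.02]
[-0.74, -0.05, 4.26, -0.07, 16.96, -0.02]
[-0.68, -0.05, 4.95, -0.07, 19.79, -0.02]
[-0.57, -0.05, 5.63, -0.07, 22.63, -0.02]
[-0.4, -0.05, 6.29, -0.07, 25.46, -0.02]
[-0.19, -0.04, 6.93, -0.07, 28.29, -0.03]
[0.07, -0.04, 7.55, -0.07, 31.13, -0.03]
[0.37, -0.04, 8.14, -0.07, 33.96, -0.03]
```

View pics/s9.png

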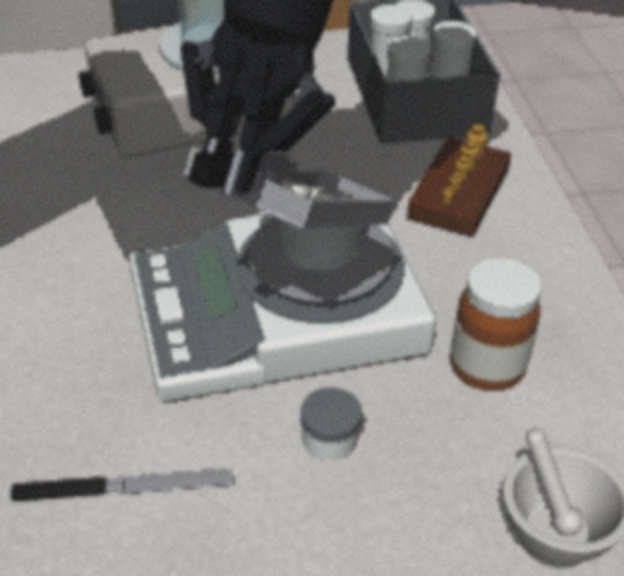

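J4 is close to its limit, so I'll level the tray now.

Call:
drive_tool(increments=[-0.2,0,0.7,0,2.8,0,1,-0.4,0,1.4,0,5.6,0,1,-0.6,0,2.1,0,8.5,0,1,-0.7,0,2.8,0,11.3,0,1,-0.8,0,3.6,0,14.1,0,1,-0.7,0,4.3,0,17,0,1,-0.7,0,5,0,19.8,0,1,-0.6,0,5.6,0,22.6,0,1,-0.4,0,6.3,0,25.5,0,1,-0.2,0,6.9,0,28.3,0,1,0.1,0,7.5,0,31.1,0,1,0.4,0,8.1,0,34,0,1])

```text
time_s: 16.6
eef_pos: [0.4824, 0.0161, 0.2219]
tcp_rot: [[0.709, 0.704, 0.038], [0.703, -0.71, 0.039], [0.054, -0.001, -0.999]]
wrist_force: [-0.7, 0.7, -3.5]
width: 0.0162
```

Run:
```python
from h import *
import cv2
s=bot.get_state(); print(s["eef_pos"],s["tcp_rot"].round(3),s["wrist_force"])
im=cams.camera("side")
cv2.imwrite("pics/s10.png",cv2.resize(im[60:300,200:460],None,fx=2.4,fy=2.4,interpolation=cv2.INTER_CUBIC))
im=cams.camera("top")
cv2.imwrite("pics/t10.png",cv2.resize(im[120:300,180:360],None,fx=3.3,fy=3.3,interpolation=cv2.INTER_CUBIC))
```

```text
[0.48235633 0.01610322 0.22185898] [[ 0.709  0.704  0.038]
 [ 0.703 -0.71   0.039]
 [ 0.054 -0.001 -0.999]] [-0.72210685  0.72274061 -3.53160144]
```

View pics/s10.png

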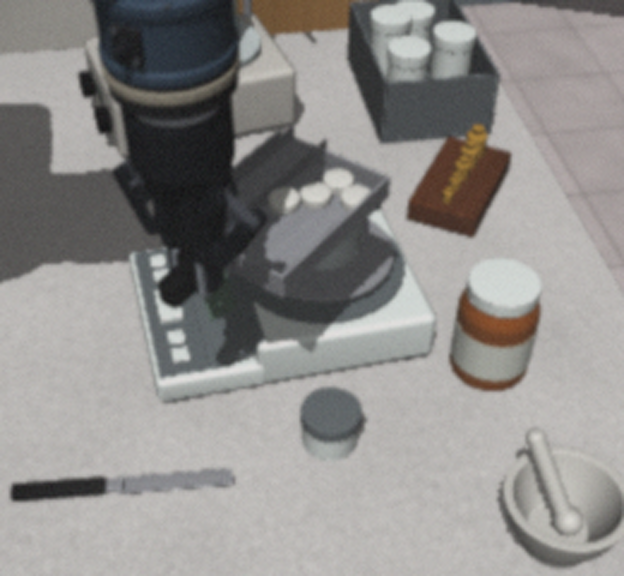

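View pics/t10.png

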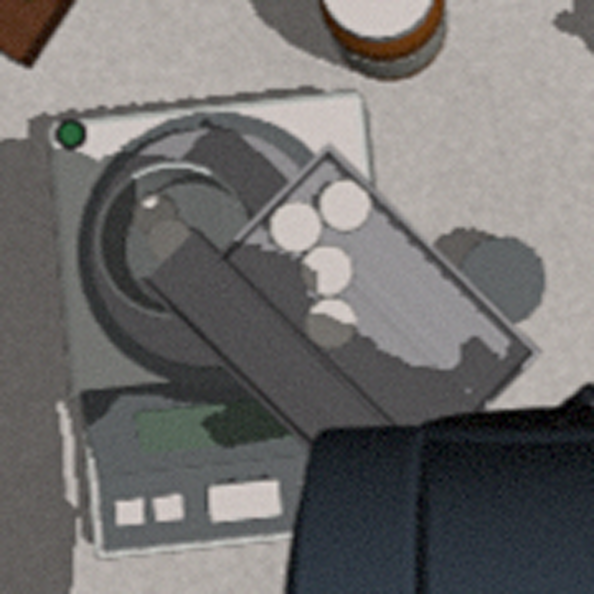

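The trough looks empty, tablets are visible in the cup, and the four uncounted ones sit behind the lip. I'll take the tray back.

Run:
```python
from h import *
s=bot.get_state()
print(inc([.468,-.105,.222],toolR(18,-3),s)); print(inc([.4525,-.222,.1],toolR(-9.7,-3),s))
```

```text
[-9.42  7.62 -0.54 -1.49  0.   26.65]
[-1.938e+01  1.487e+01  1.114e+01 -2.940e+00  3.000e-02  5.431e+01]
```

Call:
drive_tool(increments=[0,0,-0.3,0,0,0,1,-0.5,0.4,-0.3,0,0,1.5,1,-1.2,1,-0.2,0,0,4,1,-2,1.6,-0.2,-0.2,0,7,1,-2.9,2.3,-0.2,-0.3,0,10,1,-3.8,3,-0.2,-0.4,0,13,1,-4.7,3.7,-0.1,-0.5,0,16,1,-5.6,4.4,-0.1,-0.7,0,19,1,-6.5,5.1,0,-0.9,0,21.5,1,-7.4,5.8,0,-1,0,24,1,-8.3,6.5,0,-1.2,0,25.5,1,-9,7,0,-1.3,0,26.7,1])

```text
time_s: 17.9
eef_pos: [0.4683, -0.0978, 0.2174]
tcp_rot: [[0.95, 0.307, 0.049], [0.307, -0.952, 0.019], [0.052, -0.003, -0.999]]
wrist_force: [-0.6, -0.8, -3.2]
width: 0.0162
```

Run:
```python
from h import *
import cv2
s=bot.get_state(); print(s["eef_pos"])
print(inc([.4525,-.222,.2],toolR(-9.7,-2),s))
im=cams.camera("top")
cv2.imwrite("pics/t11.png",cv2.resize(im[120:300,180:360],None,fx=3.3,fy=3.3,interpolation=cv2.INTER_CUBIC))
```

```text
[ 0.46826566 -0.09778497  0.21742283]
[-5.4  11.34  1.43 -1.35 -0.94 27.57]
```

View pics/t11.png

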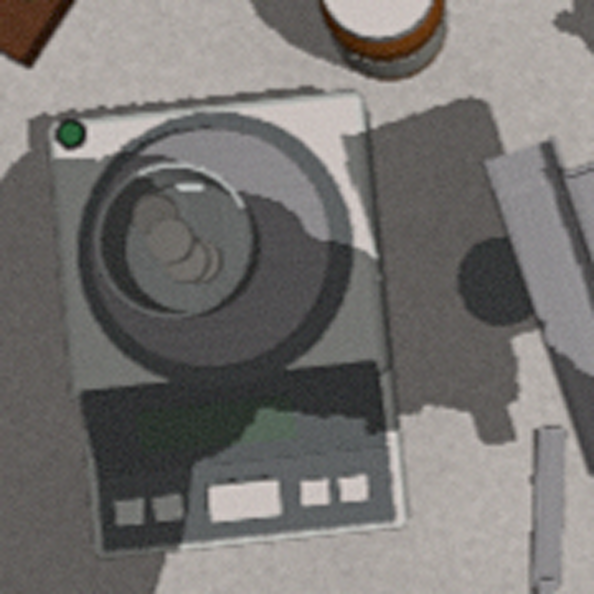

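The cup still stands in the same place with the tablets stacked inside.

Call:
drive_tool(increments=[-0.4,0.9,0.1,-0.1,0,2.2,1,-0.9,1.9,0.2,-0.2,0,4.7,1,-1.4,2.9,0.3,-0.3,-0.2,7.2,1,-1.9,3.9,0.5,-0.4,-0.3,9.7,1,-2.4,4.9,0.6,-0.5,-0.4,12.2,1,-2.9,5.9,0.7,-0.7,-0.5,14.7,1,-3.4,6.9,0.9,-0.8,-0.6,17.2,1,-3.9,7.9,1,-0.9,-0.7,19.7,1,-4.4,9,1.2,-1.1,-0.8,22.2,1,-4.9,10.1,1.3,-1.2,-0.9,24.7,1,-5.2,10.9,1.4,-1.3,-0.9,26.7,1,-5.4,11.3,1.4,-1.3,-0.9,27.6,1])

```text
time_s: 19.15
eef_pos: [0.4527, -0.2215, 0.2001]
tcp_rot: [[0.985, -0.17, 0.035], [-0.17, -0.986, -0.005], [0.035, -0.001, -0.999]]
wrist_force: [0.8, -0.3, -3.8]
width: 0.0162
```

Run:
```python
from h import *
s=bot.get_state(); print(s["eef_pos"])
print(inc([.4525,-.222,.022],toolR(-9.7,0),s))
```

```text
[ 0.45268113 -0.22147693  0.20009389]
[-0.63  0.08 17.8  -0.07 -2.   -0.07]
```

Call:
drive_tool(increments=[0,0,0.8,0,0,0,1,-0.1,0,2.2,0,-0.3,0,1,-0.1,0,4.2,0,-0.6,0,1,-0.2,0,6.4,0,-0.9,0,1,-0.3,0,8.6,0,-1.2,0,1,-0.4,0,10.8,0,-1.5,0,1,-0.5,0,13,0,-1.7,0,1,-0.5,0,14.8,0,-1.9,0,1,-0.6,0,16.2,0,-2,0,1,-0.6,0,17.2,0,-2,0,1,-0.6,0,17.6,0,-2,0,1,-0.6,0,17.6,0,-2,0,1])

```text
time_s: 20.35
eef_pos: [0.4527, -0.2201, 0.0237]
tcp_rot: [[0.986, -0.166, -0.0], [-0.166, -0.986, 0.002], [-0.0, -0.002, -1.0]]
wrist_force: [0.1, -0.3, -3.4]
width: 0.0163
```

Run:
```python
from h import *
import cv2
s=bot.get_state(); print(s["eef_pos"],s["tcp_rot"].round(4),s["wrist_force"],s["torque"])
im=cams.camera("side");cv2.imwrite("pics/s12.png",cv2.resize(im[220:400,180:480],None,fx=2.5,fy=2.5))
```

```text
[ 0.45272439 -0.22009625  0.02373495] [[ 9.860e-01 -1.665e-01 -2.000e-04]
 [-1.665e-01 -9.860e-01  1.600e-03]
 [-5.000e-04 -1.500e-03 -1.000e+00]] [ 0.11984715 -0.31471611 -3.38182238] [ 0.10825089  0.30539628 -0.01128742]
```

View pics/s12.png

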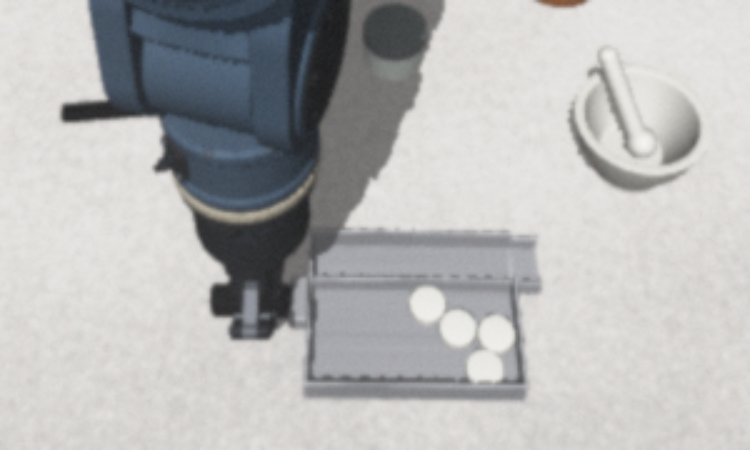

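Trough empty, four uncounted tablets in the compartment. I'll set the tray down.

Call:
drive_tool(increments=[0,0,0.2,0,0,0,1,0,0,0.4,0,0,0,1,0,0,0.5,0,0,0,1,0,0,0.6,0,0,0,1,0,0,0.6,0,0,0,1])

```text
time_s: 20.9
eef_pos: [0.453, -0.2205, 0.0183]
tcp_rot: [[0.986, -0.167, 0.001], [-0.167, -0.986, 0.001], [0.0, -0.001, -1.0]]
wrist_force: [-0.4, 0.5, -1.6]
width: 0.0163
```

Call:
drive_tool(increments=[0,0,0.05,0,0,0,0.75,0,0,0.05,0,0,0,0.7,0,0,0.05,0,0,0,0.5,0,0,0.05,0,0,0,0.2,0,0,0.05,0,0,0,0,0,0,0.05,0,0,0,0,0,0,0.05,0,0,0,0], grip_force=20)

```text
time_s: 21.6
eef_pos: [0.453, -0.2204, 0.0177]
tcp_rot: [[0.986, -0.167, 0.001], [-0.167, -0.986, 0.001], [0.0, -0.001, -1.0]]
wrist_force: [-0.5, 0.7, 0.5]
width: 0.0851
```

Run:
```python
from h import *
import cv2
s=bot.get_state(); print(s["eef_pos"],s["wrist_force"],s["width"])
cv2.imwrite("pics/w13.png",cams.camera("wrist"))
```

```text
[ 0.45303117 -0.22044401  0.01773113] [-0.46958041  0.71407492  0.51766956] 0.0851459557829749
```

View pics/w13.png

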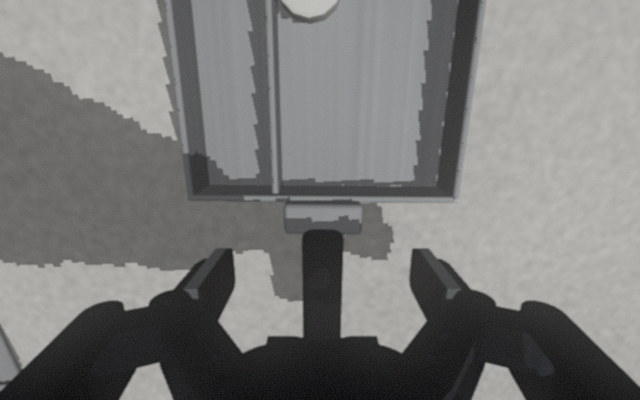

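The fingers are open and clear of the handle. I'll retreat straight up, then back towards the base so the cameras can see everything.

Call:
drive_tool(increments=[0,0,-1,0,0,0,0,0,0,-4,0,0,0,0,0,0,-8,0,0,0,0,0,0,-13,0,0,0,0,0,0,-18,0,0,0,0,-5,0,-20,0,0,0,0,-9,0,-20,0,0,0,0,-11,0,-20,0,0,0,0,-11,0,-20,0,0,0,0,-11,0,-20,0,0,0,0])

```text
time_s: 22.65
eef_pos: [0.3446, -0.2025, 0.2185]
tcp_rot: [[0.986, -0.167, 0.002], [-0.167, -0.986, 0.0], [0.002, -0.001, -1.0]]
wrist_force: [0.5, 0.1, -0.4]
width: 0.0854
```

Run:
```python
from h import *
import cv2
s=bot.get_state(); print(s["eef_pos"],s["wrist_force"],s["time_s"])
im=cams.camera("top");cv2.imwrite("pics/t14.png",im)
cv2.imwrite("pics/t14c.png",np.hstack([cv2.resize(im[165:225,200:270],None,fx=6,fy=6,interpolation=cv2.INTER_CUBIC),cv2.resize(im[160:280,400:500],(300,360),interpolation=cv2.INTER_CUBIC)]))
im=cams.camera("side");cv2.imwrite("pics/s14.png",im);cv2.imwrite("pics/s14c.png",cv2.resize(im[120:200,290:370],None,fx=6,fy=6,interpolation=cv2.INTER_CUBIC))
```

```text
[ 0.34463737 -0.20245002  0.21848817] [ 0.53859147  0.11119868 -0.40385895] 22.65
```

View pics/t14c.png

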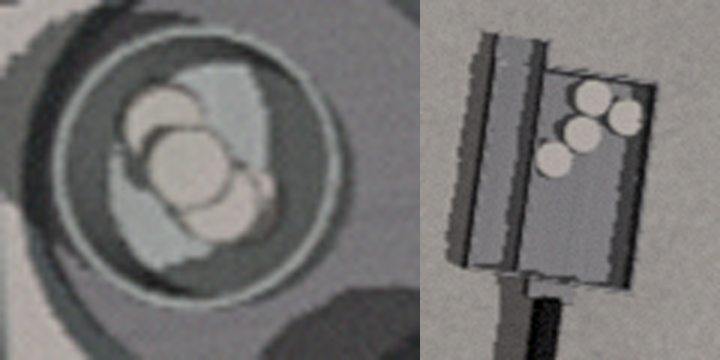

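View pics/s14.png

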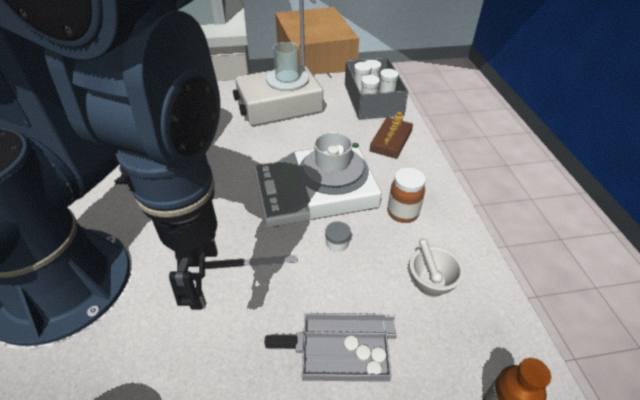

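View pics/s14c.png

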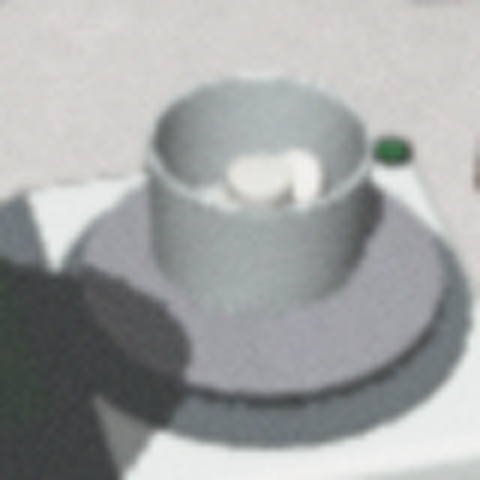

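View pics/t14.png

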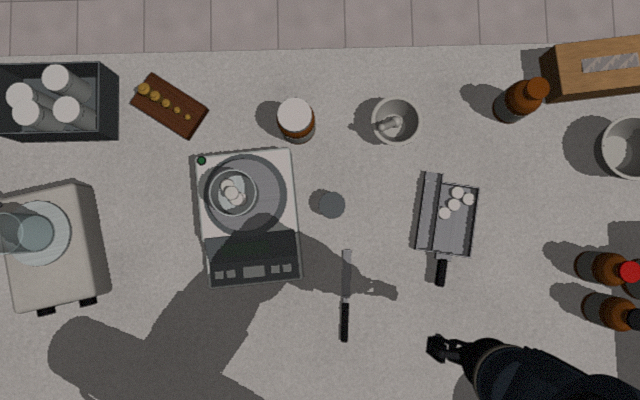

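In the top crop, three tablets in the cup are clear and a fourth edge shows under the lower one. I'll check with the wrist camera.

Run:
```python
from h import *
s=bot.get_state()
print(inc([.515,.205,.26],toolR(0),s))
```

```text
[  9.96 -43.01  -4.15  -0.06  -0.05  -9.6 ]
```

Call:
drive_tool(increments=[0,-20,-4,0,0,-5,0,0,-20,-4,0,0,-5,0,0,-20,-4,0,0,-5,0,0,-20,-4,0,0,-5,0,10,-43,-4.2,0,0,-9.6,0,10,-43,-4.2,0,0,-9.6,0,10,-43,-4.2,0,0,-9.6,0,10,-43,-4.2,0,0,-9.6,0,10,-43,-4.2,0,0,-9.6,0,10,-43,-4.2,0,0,-9.6,0,10,-43,-4.2,0,0,-9.6,0,10,-43,-4.2,0,0,-9.6,0])

```text
time_s: 23.95
eef_pos: [0.5128, 0.048, 0.2595]
tcp_rot: [[0.998, 0.07, -0.005], [0.07, -0.997, 0.041], [-0.002, -0.041, -0.999]]
wrist_force: [0.1, -0.4, 0.3]
width: 0.0854
```

Run:
```python
from h import *
import cv2
s=bot.get_state(); print(s["eef_pos"],s["time_s"])
u=proj("wrist",[[.6176,.2064,.1]])[0]; print(u)
im=cams.camera("wrist"); x,y=int(u[0]),int(u[1]); cv2.imwrite("pics/w15.png",im)
cr=im[max(0,y-80):y+80,max(0,x-90):x+90]; cv2.imwrite("pics/w15c.png",cv2.resize(cr,None,fx=3.6,fy=3.6,interpolation=cv2.INTER_CUBIC))
```

```text
[0.51276635 0.04802391 0.25954591] 23.95
[164.95091706  63.23025841]
```

View pics/w15c.png

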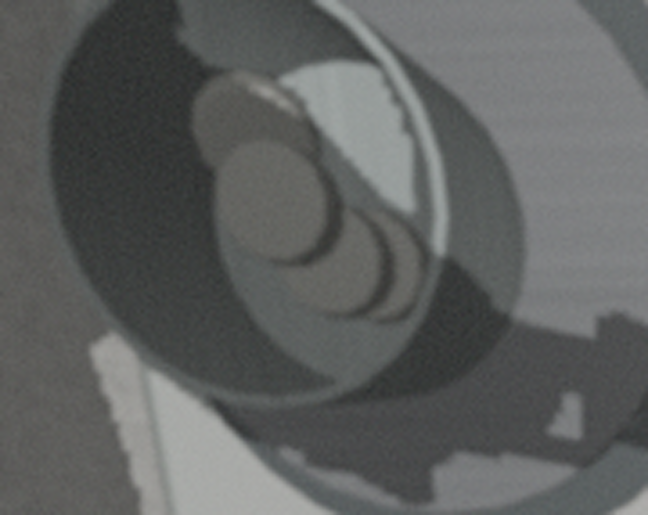

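The wrist view shows all four tablets in the cup, overlapping from upper left to lower right, with the cup upright. I'll hold briefly and hand in.

Call:
drive_tool(increments=[0,0,0,0,0,0,0,0,0,0,0,0,0,0,0,0,0,0,0,0,0])

```text
time_s: 24.3
eef_pos: [0.5117, 0.0475, 0.2602]
tcp_rot: [[0.998, 0.069, -0.003], [0.069, -0.997, 0.041], [-0.001, -0.041, -0.999]]
wrist_force: [-0.6, -0.1, 0.7]
width: 0.0852
```

Run:
```python
from rig import bot
print(bot.get_state()["time_s"]); print(bot.sign_off())
```

```text
24.3
the job is handed in; nothing more can be done
None
```

The job is done and handed in at 24.3 s of the 69 s allowed; `sign_off` gives no verdict, so the result below rests on my own checks.

- **Tare:** I pressed the key with about 10 N at the wrist, taking the fingertips to the calculated full travel, with all four counted tablets still in the tray. I read key travel only from fingertip height, not from the joint itself.
- **Pour:** I carried the tray by its handle over the cup and tipped it to about 31° about the spout tip, so the counted row slid into the cup. Joint 4 came within about 0.1° of its limit while I raised the tilted tray, but did not pass it. I then set the tray back flat on the bench close to its original place.
- **Last checks:**
  - The wrist picture shows four tablets in the upright cup.
  - The top and side pictures show the trough empty and the four uncounted tablets behind the ridge and lip.
  - The cup is still on the pan and the bystanders look unmoved.
  - The gripper is open and touching nothing.
- **Disagreements:** The camera estimates of the handle position differed by about 4 mm between views, and I corrected that before grasping. On the final look at the cup, the arm stopped short of the pose I asked for. The view was still clear enough to count the tablets.

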